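Dispense the brass reference block from the carousel

ROBOT

A 7-joint arm with a two-finger parallel gripper is mounted at the origin on the work surface. World frame = base frame: x ahead of the robot, y to its left, z up, the work surface at z = 0. Lengths are in m, angles in degrees, forces in N, time in s.
With the tool pointing down it reaches from about 0.4 to 0.9 m from the base axis. Payload 5.5 kg.
Tool frame: the origin (TCP) lies on the centre line of the jaws, within the pads' length; the fingertips stand 22 mm ahead of it and the grasp point (between the pads) lies 3 mm ahead of it; z points along the fingers, y is the direction in which the jaws open and shut (so a half turn about z gives the same grasp; the last joint's range is limited). The gripper opens to 85 mm and grips with 20 to 120 N. Pads are 22 mm wide; open, the fingers measure 114 mm over their backs; the gripper's body (76 mm by 85 mm) begins 54 mm behind the grasp point. The pads swing forward as they close: fully open they stand 13 mm farther back than shut.
Start: joints at [-52.242, 28.699, -24.465, 88.831, 12.651, 65.22, -12.049], TCP at [0.251, 0.6, 0.219] pointing down, gripper open.
Joint ranges: [-164.97, 164.97], [-17.58, 116.51], [-87.97, 89.64], [11.32, 138.91], [-80.73, 260.73], [10.89, 115.49], [-147.41, 147.41]. Speed limits (degrees/s): [147.25, 147.25, 180, 180, 180, 180, 180].

INTERFACE

Orientations are given as a 3x3 rotation matrix whose columns are the frame's x, y, z axes.
In Python, from plant import env, viewer, ticket gives the robot as it stands. The module is installed in compiled form; this text tells all that it offers.
- The arm moves only by the tool move_arm, never from a script. Its argument "moves" is a list that holds one entry, the list of rows, each a list of 7 numbers: the shift along the tool's x, y, z in mm, then the turn, a rotation vector about the tool's x, y, z in rad, then the closure, from -1 (fully open) to 1 (shut). In form: [[[x, y, z, ax, ay, az, hand], ...]]. A call has 1 to 10 rows; each row shifts and turns the pose as measured when the row begins, along the tool's axes as they then stand; what a row does not reach is not made up. A row lasts 1/10 s, in which the tool goes at most 50 mm and 8.59 degrees, less where a joint would pass 70% of its speed; a pose out of reach is approached as far as the arm can. A call is refused whole if a number of a shift passes 50 or a number of a turn 0.15, either way. A call with a gripper value outside its range is refused whole. The fingers move at their own pace and stop on an object; the grip force is fixed at half the most. Time passes only in rows, so rows that do not move let the fingers close. It gives the time, the measured TCP pose, the force and the opening at its end, in the units of the state.
- env.sense(): the state, without advancing time (a new reading comes with each control period).
- viewer.grab_frame(name): name is "scene" or "top" or "wrist"; returns (picture, depth): 420x560x3 uint8, red, green, blue; 420x560 float32, m along the optical axis (not along the pixel's ray), 0 where there is no reading.
- viewer.camera_info(name): a dict with "K" (3x3 intrinsics, pixels), "position" and "attitude" of the camera in the world. Camera axes: x right, y down, z forward; pixel columns grow to the right and rows downward; lengths in m; the calibration is good to about 2 mm. The wrist camera is an equidistant fisheye: a pixel r from the principal point sees the ray r / f radians off the axis. A picture is of the moment at which its call begins: read the wrist's pose just before it. camera_info takes no time and is no camera call; for the wrist camera it gives the pose at the moment of the call.
- ticket.sign_off(): hands the job in, once; it reports no verdict.
The state is a dict: "time": time; "joint_positions": joint angles; "joint_vel": joint speeds; "joint_torque": joint torques, N m; "tool_pos": TCP position; "tcp_rot": TCP orientation; "contact_force": force on the tool from outside, world axes, zero at the start; "moment": the same for the moment, N m; "width": opening from 0.0 (shut) to 1.0 (fully open).
Only numpy, scipy, OpenCV 4.12 (cv2) and the standard library are available. Lean on these libraries where they do the work, as an engineer would, in place of code of your own. Each camera call takes 0.05 s, during which the arm holds its last target. There are 200 camera calls.

TASK

Turn the carousel by its black bar knob until the brass block sits centred over the drop hole in the deck, then push the red-ball lever fully over so the trap tips and the brass block falls into the blue tray below. Do not touch either block with the gripper, keep the trap shut until the brass block is over the hole, leave the dark steel block in its sleeve, and do not disturb the case, bottle or screwdriver.

Things in the scene. Friction and masses are not known exactly. Their poses are not given: they have to be found in the camera images.
- carousel: the carousel's fixed base, standing on the bench: cream housing under its +y half, a 250 x 250 mm aluminium deck whose top is 125 mm above the bench, two thin posts and a blue tray under the -y half. Origin: on the bench under the centre of the deck (on the turret's axis). The drop hole lies towards its own -y
- hole (a point): centre of the drop hole at deck-top height, 76 mm from the turret's axis; the hole is 84 mm (carousel x) by 76 mm (carousel y) and is filled flush by the green trap plate while the trap is shut
- tray (a point): centre of the inner floor of the blue catch tray, 4 mm above the bench, below the drop hole and partly under the deck; inside 197 mm (carousel x) by 152 mm (carousel y), walls to 25 mm above the bench; axes as the carousel's
- turret (a joint): angle of the turret (the wheel) about its upright axis, rad, 0 at the start of every episode, grows counter-clockwise from above, free to turn either way with light friction (0.12 N m), stays where it is left. It has four open-bottomed sleeves, centres 76 mm from the axis, 90 degrees apart, inside diameter 70 mm, outside 78 mm, tops 25 mm above the deck; the blocks stand in the sleeves on the deck with 5 mm play all round and are dragged along
- turret_knob (a point): middle of the turret's black bar knob, on the turret's axis, 50 mm above the deck. The bar is 60 mm long along this point's x axis, 14 mm thick along its y axis, and reaches from 31 to 71 mm above the deck (a round black boss 60 mm across lies below it). Its x axis points to one of the sleeves, and turns with the turret
- trap (a joint): angle of the tipping trap, rad: 0 shut (plate flush with the deck, lever upright), 1.15 fully open (plate hanging down at 66 degrees into the space over the tray, lever leaning over). The hinge runs along carousel y, and the lever's top moves towards carousel +x as it opens. Stiff friction (0.4 N m, about 3.5 N at the ball), so it stays where it is left; push it fully over, a block centred over the hole then slides off the plate into the tray
- lever_pivot (a point): the trap's hinge axis at the foot of the lever, 160 mm from the turret's axis towards carousel -y and 44 mm towards carousel -x, 110 mm above the bench
- lever_ball (a point): centre of the red ball (26 mm diameter) on top of the lever, 115 mm from the lever's pivot; the lever is a 10 mm steel rod, clear of the deck's edge by 35 mm
- brass_center (a point): centre of the brass block: a yellow disc 60 mm in diameter, 20 mm high, about 0.4 kg, lying flat in one sleeve
- steel_center (a point): centre of the dark steel block: the same disc in dark grey, in a neighbouring sleeve
- case: black instrument case with aluminium edges, 220 x 300 x 90 mm, origin at the centre of its underside; leave alone
- bottle: white bottle, 64 mm diameter, 150 mm high, origin at the centre of its underside; leave alone
- screwdriver: red-handled screwdriver, about 200 mm long, lying on the bench, origin near its middle; leave alone
Mind the look-alikes: they are no part of the job. There is more than one size of the part that bears steel_center; the job needs the middle-sized.

How it is judged:
By the outcome, as a careful person would: the job done as asked, in the order asked, and still so for the second after the job is handed in, with the robot touching nothing.
It also fails if it takes over 48 s, if anything falls off the work surface, if the arm or the gripper's body presses on something with over 40 N, if the wrist force passes 120 N, or if a joint passes its speed limit or range.

## Working session

There is one attempt and no reset: what is moved stays moved. The work goes in short steps, Python scripts to look and compute and a tool call to move; the robot and the scene stay as the last step left them, time stands still between calls to the robot, and variables do not carry over. Pictures are saved under pics/ and viewed, about 8 in all and at most 12, crops included, and the job is handed in when it is done.

Besides the shell and the picture viewer there is one more tool, called in YAML: its name, and indented under it one key for each argument. move_arm: Moves the arm, as the interface text tells. Its arguments: {"type":"object","properties":{"moves":{"type":"array"}},"required":["moves"]}

```bash
mkdir -p pics; cat > h.py <<'E'
from plant import env, viewer, ticket
import numpy as np, cv2
def grab(n,f):
    c=viewer.camera_info(n); p,d=viewer.grab_frame(n); np.savez('pics/'+f+'.npz',p=p,d=d,K=c['K'],t=c['position'],R=c['attitude'])
    cv2.imwrite('pics/'+f+'.png',p[:,:,::-1]); return c,p,d
def cloud(f):
    z=np.load('pics/'+f+'.npz'); d=z['d']; K=z['K']; v,u=np.indices(d.shape)
    c=np.stack([(u-K[0,2])/K[0,0]*d,(v-K[1,2])/K[1,1]*d,d],-1)
    return z['p'],d,c@z['R'].T+z['t']
E
python3 - <<'E'
from h import *
for n in('top','scene'):
    c,p,d=grab(n,n+'1'); print(n,c)
s=env.sense();print(s['time'],s['tool_pos'],s['tcp_rot'],s['width'])
a=np.hstack([cv2.imread('pics/top1.png'),cv2.imread('pics/scene1.png')])
E
```

```text
top {'K': array([[385.61245807,   0.        , 278.81894555],
       [  0.        , 385.61245807, 212.04758167],
       [  0.        ,   0.        ,   1.        ]]), 'position': array([ 0.47973146, -0.04382831,  1.14789687]), 'attitude': array([[-7.00805819e-04, -9.92749881e-01,  1.20196437e-01],
       [-9.99882291e-01, -1.14659526e-03, -1.53000012e-02],
       [ 1.53268911e-02, -1.20193011e-01, -9.92632221e-01]])}
scene {'K': array([[424.55512661,   0.        , 283.69535944],
       [  0.        , 424.55512661, 206.73884277],
       [  0.        ,   0.        ,   1.        ]]), 'position': array([1.48935508, 0.18537378, 0.78107456]), 'attitude': array([[-0.26888649,  0.55940871, -0.78406757],
       [ 0.96309505,  0.1458748 , -0.22620449],
       [-0.01216506, -0.81595493, -0.57798752]])}
0.1 [0.2503825  0.5991373  0.21774993] [[-9.22711818e-01  3.85489765e-01 -7.36276837e-04]
 [ 3.85490463e-01  9.22710435e-01 -1.59895589e-03]
 [ 6.29891881e-05 -1.75920320e-03 -9.99998451e-01]] 0.9995301734722501
```

View pics/top1.png

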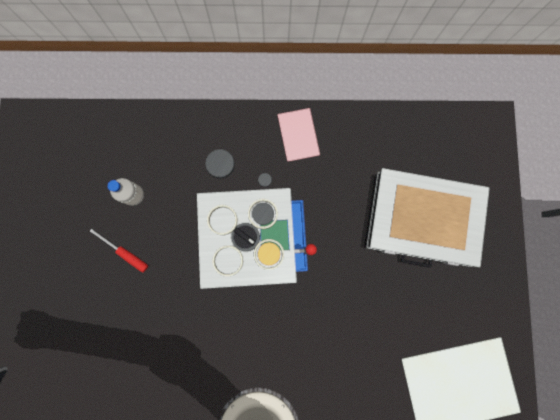

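View pics/scene1.png

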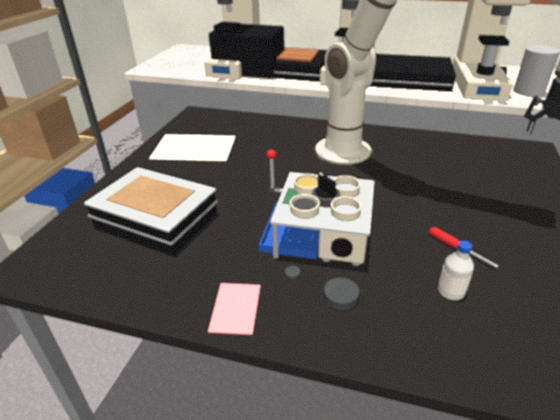

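Top view: the brass disc is in its sleeve at (268,253) and the mid-size steel disc is in its sleeve at (263,213). The look-alike dark discs are the large one at (219,163) and the small one at (265,180), both on the bench. The knob is at (245,237), the green trap at (275,236) and the red ball at (311,250). The brass has to turn CCW.

```bash
python3 - <<'E'
from h import *
p,d,X=cloud('top1')
Z=X[...,2]; v,u=np.indices(d.shape)
roi=(u>185)&(u<330)&(v>175)&(v<300)
deck=roi&(abs(Z-.125)<.006)
pts=X[deck][:,:2].astype(np.float32)
m=np.zeros(d.shape,np.uint8);m[deck]=1
r=cv2.minAreaRect(pts);print('deck',r, 'z',np.median(Z[deck]))
hsv=cv2.cvtColor(p,cv2.COLOR_RGB2HSV)
H,S,V=[hsv[...,i].astype(int) for i in range(3)]
def rep(n,mm): 
    q=X[mm]; print(n,mm.sum(),np.median(q,0).round(4),q.min(0).round(3),q.max(0).round(3)); return q
rep('ball',roi&((H<6)|(H>174))&(S>150)&(V>80)&(Z>.15))
br=roi&(H>15)&(H<30)&(S>120)&(V>100); rep('brass',br)
rep('green',roi&(H>60)&(H<95)&(S>80))
rep('blue',(H>100)&(H<125)&(S>150)&roi)
st=roi&(abs(u-263)<14)&(abs(v-213)<14)&(V<80); rep('steel',st)
k=roi&(Z>.17)&(abs(u-245)<25)&(abs(v-237)<25); q=rep('knob',k); print(cv2.minAreaRect(q[:,:2].astype(np.float32)))
im=cv2.resize(cv2.imread('pics/top1.png')[180:300,185:330],None,fx=5,fy=5,interpolation=cv2.INTER_CUBIC);cv2.imwrite('pics/crop1.png',im)
E
```

```text
deck ((0.5367769002914429, 0.014357924461364746), (0.2505018711090088, 0.2806711494922638), 3.4309916496276855) z 0.12371841635929193
ball 87 [ 0.5024 -0.1334  0.2333] [ 0.491 -0.144  0.225] [ 0.512 -0.122  0.239]
  return _methods._mean(a, axis=axis, dtype=dtype,
  ret = um.true_divide(
Traceback (most recent call last):
ValueError: zero-size array to reduction operation minimum which has no identity
```

```bash
python3 - <<'E'
from h import *
p,d,X=cloud('top1')
Z=X[...,2]; v,u=np.indices(d.shape)
roi=(u>185)&(u<330)&(v>175)&(v<300)
hsv=cv2.cvtColor(p,cv2.COLOR_RGB2HSV); print(hsv[253,268],hsv[236,280],hsv[213,263])
H,S,V=[hsv[...,i].astype(int) for i in range(3)]
def rep(n,mm): 
    q=X[mm]
    if len(q)==0: print(n,'none'); return q
    print(n,mm.sum(),np.median(q,0).round(4),q.min(0).round(3),q.max(0).round(3)); return q
rep('brass',roi&(H>8)&(H<32)&(S>120)&(V>80)&(Z>.135))
rep('green',roi&(H>60)&(H<95)&(S>80))
rep('blue',(H>100)&(H<125)&(S>150)&roi)
rep('steel',roi&(np.hypot(u-263,v-213)<14)&(V<90)&(Z>.135))
q=rep('knob',roi&(Z>.175)&(np.hypot(u-245,v-237)<25))
if len(q): print(cv2.minAreaRect(q[:,:2].astype(np.float32)))
# deck: opened mask on plane incl. everything above plane
m=(roi&(Z>.115)&(Z<.16)&(u<302)).astype(np.uint8); m=cv2.morphologyEx(m,cv2.MORPH_OPEN,np.ones((9,9)))
vv,uu=np.nonzero(m); K=np.load('pics/top1.npz');R=K['R'];t=K['t'];K=K['K']
ray=np.stack([(uu-K[0,2])/K[0,0],(vv-K[1,2])/K[1,1],np.ones(len(uu))],-1)@R.T
w=t+ray*((.124-t[2])/ray[:,2])[:,None]
print('deck',cv2.minAreaRect(w[:,:2].astype(np.float32)))
im=cv2.resize(cv2.imread('pics/top1.png')[180:300,185:330],None,fx=5,fy=5,interpolation=cv2.INTER_CUBIC);cv2.imwrite('pics/crop1.png',im)
E
```

```text
[ 22 116 226] [ 73  96 148] [ 98  10 105]
brass none
green 443 [ 0.5476 -0.06    0.1238] [ 0.48  -0.089 -0.   ] [ 0.58  -0.012  1.148]
blue 681 [ 0.5585 -0.1218  0.0035] [ 0.447 -0.145 -0.006] [ 0.656 -0.044  1.148]
steel none
knob 144 [0.5354 0.0273 0.1942] [ 0.48  -0.044  0.175] [0.556 0.055 1.148]
((0.5173110365867615, 0.003970921039581299), (0.12152953445911407, 0.013724219985306263), 53.85426712036133)
deck ((0.5356877446174622, 0.029263101518154144), (0.24983185529708862, 0.2498331367969513), 3.4286022186279297)
```

View pics/crop1.png

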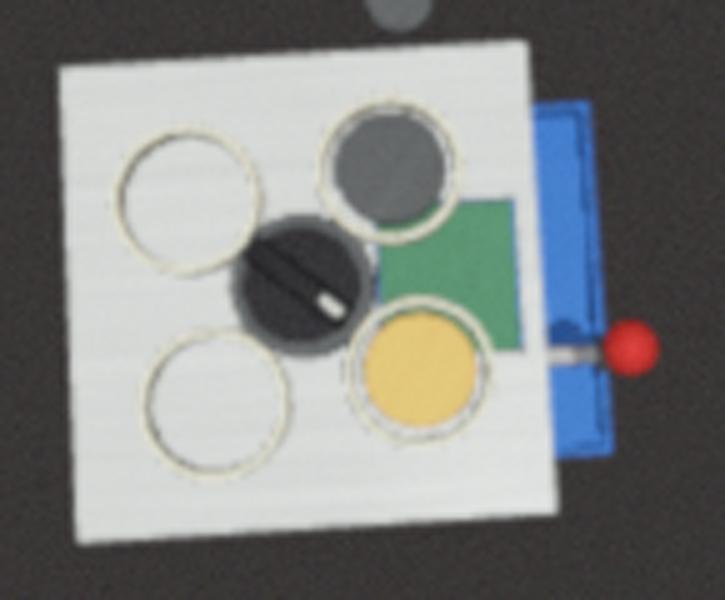

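Crop: brass at (420,368), steel at (389,166), and the knob's white mark points to the brass sleeve. The trap is at about (450,275) and the ball at (630,347).

```bash
python3 - <<'E'
from h import *
z=np.load('pics/top1.npz');R,t,K=z['R'],z['t'],z['K']
def pr(cx,cy,h):
    r=R@[(185+(cx+.5)/5-.5-K[0,2])/K[0,0],(180+(cy+.5)/5-.5-K[1,2])/K[1,1],1]; return (t+r*(h-t[2])/r[2])[:2]
c=np.array([.5357,.0293]);hd=np.degrees(np.arctan2(-.998,.0598))
for n,a in dict(brass=(420,368,.145),sB=(420,368,.15),steel=(389,166,.145),e1=(189,201,.15),e2=(216,403,.15),boss=(303,285,.156),barA=(334,310,.196),barB=(265,252,.196)).items():
    w=pr(*a); e=w-c; print(n,w.round(4),np.hypot(*e).round(4),np.degrees(np.arctan2(e[1],e[0])).round(1))
print(hd)
s=env.sense();print(s['tool_pos'],s['tcp_rot'].round(3))
E
```

```text
brass [ 0.494  -0.0328] 0.0748 -123.9
sB [ 0.4939 -0.0328] 0.0749 -123.9
steel [ 0.5991 -0.0163] 0.0781 -35.7
e1 [0.5801 0.0872] 0.073 52.5
e2 [0.4761 0.0717] 0.0731 144.6
boss [0.5362 0.0273] 0.0021 -75.5
barA [0.5216 0.009 ] 0.0247 -124.8
barB [0.5502 0.0433] 0.0202 43.9
-86.57094603258547
[0.2503825  0.5991373  0.21774993] [[-0.923  0.385 -0.001]
 [ 0.385  0.923 -0.002]
 [ 0.    -0.002 -1.   ]]
```

```bash
cat >> h.py <<'E'
from scipy.spatial.transform import Rotation as Ro
def Rt(yaw):
    a=np.radians(yaw); return np.array([[np.cos(a),np.sin(a),0],[np.sin(a),-np.cos(a),0],[0,0,-1]])
def plan(target,yaw,step=45,n=10,hand=-1,pos=None,rot=None):
    s=env.sense(); p=np.array(s['tool_pos'] if pos is None else pos);R=np.array(s['tcp_rot'] if rot is None else rot); G=Rt(yaw)
    print('now',s['time'],p.round(4),'yaw',np.degrees(np.arctan2(R[1,0],R[0,0])).round(2),'tilt',R[:,2].round(3),'w',s['width'],'F',np.round(s['contact_force'],1))
    for i in range(n):
        d=np.array(target)-p; L=np.linalg.norm(d)*1000; rv=Ro.from_matrix(R.T@G).as_rotvec(); a=np.linalg.norm(rv)
        if L<1 and a<.005: break
        k=max(1,np.ceil(max(L/step,a/.14))); l=np.round(R.T@d*1000/k); r=np.round(rv/k,2)
        print([*map(float,l),*map(float,r),hand]); p=p+R@l/1000; R=R@Ro.from_rotvec(r).as_matrix()
E
python3 -c "
from h import *
plan((.536,.0285,.26),54.5,n=16)"
```

```text
now 0.1 [0.2504 0.5991 0.2177] yaw 157.33 tilt [-0.001 -0.002 -1.   ] w 0.9995301734722501 F [-0.7 -0.5 -0.5]
[-32.0, -28.0, -3.0, -0.0, 0.0, 0.12, -1]
[-35.0, -24.0, -3.0, -0.0, 0.0, 0.12, -1]
[-38.0, -19.0, -3.0, -0.0, 0.0, 0.12, -1]
[-40.0, -15.0, -3.0, -0.0, 0.0, 0.12, -1]
[-41.0, -10.0, -3.0, -0.0, 0.0, 0.12, -1]
[-42.0, -5.0, -3.0, -0.0, 0.0, 0.12, -1]
[-43.0, 1.0, -3.0, -0.0, 0.0, 0.12, -1]
[-42.0, 6.0, -3.0, -0.0, 0.0, 0.12, -1]
[-41.0, 11.0, -3.0, -0.0, 0.0, 0.12, -1]
[-40.0, 15.0, -2.0, -0.0, 0.0, 0.12, -1]
[-38.0, 20.0, -3.0, -0.0, 0.0, 0.12, -1]
[-35.0, 24.0, -2.0, -0.0, 0.0, 0.12, -1]
[-32.0, 28.0, -3.0, 0.0, 0.0, 0.12, -1]
[-28.0, 32.0, -2.0, 0.0, 0.0, 0.12, -1]
[-23.0, 36.0, -3.0, 0.0, 0.0, 0.11, -1]
```

move_arm:
  moves:
    - [[-32, -28, -10, 0, 0, 0.12, -1], [-35, -24, -10, 0, 0, 0.12, -1], [-38, -19, -10, 0, 0, 0.12, -1], [-40, -15, -10, 0, 0, 0.12, -1], [-41, -10, -3, 0, 0, 0.12, -1], [-42, -5, 0, 0, 0, 0.12, -1], [-43, 1, 0, 0, 0, 0.12, -1], [-42, 6, 0, 0, 0, 0.12, -1], [-41, 11, 0, 0, 0, 0.12, -1], [-40, 15, 0, 0, 0, 0.12, -1]]

```text
time: 1.1
tool_pos: [0.4337, 0.2059, 0.2569]
tcp_rot: [[0.059, 0.998, -0.009], [0.998, -0.059, -0.003], [-0.004, -0.009, -1.0]]
contact_force: [0.5, -0.6, -0.0]
width: 1.002
```

```bash
python3 -c "
from h import *
plan((.536,.0285,.25),54.5)"
```

```text
now 1.1 [0.4337 0.2059 0.2569] yaw 86.6 tilt [-0.009 -0.003 -1.   ] w 1.0021158504196634 F [ 0.5 -0.6 -0. ]
[-34.0, 23.0, 1.0, -0.0, 0.0, 0.11, -1]
[-32.0, 26.0, 1.0, -0.0, 0.0, 0.11, -1]
[-28.0, 29.0, 2.0, -0.0, 0.0, 0.11, -1]
[-25.0, 32.0, 1.0, -0.0, 0.0, 0.12, -1]
[-21.0, 36.0, 2.0, -0.01, 0.01, 0.11, -1]
```

move_arm:
  moves:
    - [[-34, 23, 1, 0, 0, 0.11, -1], [-32, 26, 1, 0, 0, 0.11, -1], [-28, 29, 2, 0, 0, 0.11, -1], [-25, 32, 1, 0, 0, 0.12, -1], [-21, 36, 2, -0.01, 0.01, 0.11, -1], [0, 0, 0, 0, 0, 0, -1]]

```text
time: 1.7
tool_pos: [0.5374, 0.0116, 0.2483]
tcp_rot: [[0.61, 0.793, 0.004], [0.793, -0.61, -0.004], [-0.001, 0.006, -1.0]]
contact_force: [-0.6, -0.3, -0.4]
width: 1.002
```

```bash
python3 - <<'E'
from h import *
plan((.536,.0285,.183),54.5)
c,p,d=grab('wrist','w1');print(c)
E
```

```text
now 1.7 [0.5374 0.0116 0.2483] yaw 52.44 tilt [ 0.004 -0.004 -1.   ] w 1.0022441477885078 F [-0.6 -0.3 -0.4]
[6.0, -6.0, 33.0, 0.0, 0.0, -0.02, -1]
[7.0, -6.0, 32.0, 0.01, 0.0, -0.02, -1]
[-0.0, 0.0, 0.0, -0.0, 0.0, 0.0, -1]
[-0.0, 0.0, 0.0, -0.0, 0.0, 0.0, -1]
[-0.0, 0.0, 0.0, -0.0, 0.0, 0.0, -1]
[-0.0, 0.0, 0.0, -0.0, 0.0, 0.0, -1]
[-0.0, 0.0, 0.0, -0.0, 0.0, 0.0, -1]
[-0.0, 0.0, 0.0, -0.0, 0.0, 0.0, -1]
[-0.0, 0.0, 0.0, -0.0, 0.0, 0.0, -1]
[-0.0, 0.0, 0.0, -0.0, 0.0, 0.0, -1]
{'K': array([[325.1922621 ,   0.        , 280.05561457],
       [  0.        , 325.1922621 , 214.31310215],
       [  0.        ,   0.        ,   1.        ]]), 'position': array([0.57846611, 0.06757183, 0.40423463]), 'attitude': array([[ 0.79259049, -0.58747458, -0.16332156],
       [-0.60972593, -0.76101054, -0.22157899],
       [ 0.00588259,  0.27520279, -0.9613682 ]])}
```

View pics/w1.png

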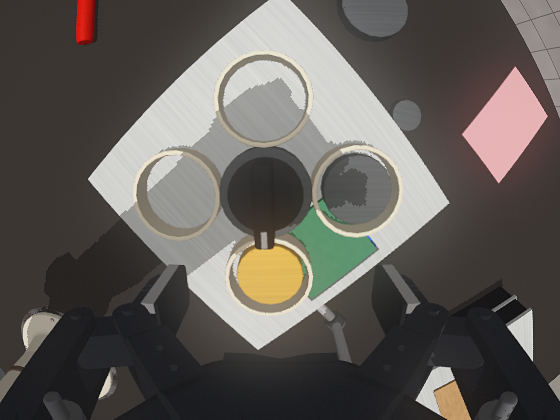

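Wrist view: the bar lies vertically at (264,195) with its white end towards the brass (270,275), the steel is at (357,190) and the trap is at (335,250). I overshot y by 17 mm, so I'll correct that and then descend.

move_arm:
  moves:
    - [[13, -12, 0, 0, 0, -0.035, -1], [0, 0, 0, 0, 0, 0, -1], [0, 0, 20, 0, 0, 0, -1], [0, 0, 0, 0, 0, 0, -1]]

```text
time: 2.15
tool_pos: [0.5326, 0.0403, 0.2273]
tcp_rot: [[0.565, 0.825, 0.001], [0.825, -0.565, 0.0], [0.001, 0.0, -1.0]]
contact_force: [-0.4, -0.2, -0.8]
width: 1.005
```

```bash
python3 - <<'E'
from h import *
plan((.536,.0285,.185),54.5,n=3)
E
```

```text
now 2.15 [0.5326 0.0403 0.2273] yaw 55.56 tilt [ 0.001  0.    -1.   ] w 1.0046487571687592 F [-0.4 -0.2 -0.8]
[-8.0, 9.0, 42.0, 0.0, -0.0, 0.02, -1]
```

move_arm:
  moves:
    - [[-8, 9, 0, 0, 0, 0.015, -1], [0, 0, 0, 0, 0, 0, -1], [0, 0, 0, 0, 0, 0, -1]]

```text
time: 2.45
tool_pos: [0.5359, 0.0303, 0.2291]
tcp_rot: [[0.575, 0.818, 0.002], [0.818, -0.575, 0.001], [0.002, 0.001, -1.0]]
contact_force: [0.3, -0.0, -0.0]
width: 1.006
```

```bash
python3 - <<'E'
from h import *
plan((.536,.0285,.185),54.5,n=3)
E
```

```text
now 2.45 [0.5359 0.0303 0.2291] yaw 54.93 tilt [ 0.002  0.001 -1.   ] w 1.006243481642884 F [ 0.3 -0.  -0. ]
[-2.0, 1.0, 44.0, 0.0, -0.0, 0.01, -1]
```

move_arm:
  moves:
    - [[-2, 1, 15, 0, 0, 0.01, -1], [0, 0, 15, 0, 0, 0, -1], [0, 0, 8, 0, 0, 0, -1], [0, 0, 0, 0, 0, 0, -1], [0, 0, 0, 0, 0, 0, -1]]

```text
time: 2.95
tool_pos: [0.5383, 0.0277, 0.1936]
tcp_rot: [[0.584, 0.812, 0.008], [0.812, -0.584, 0.002], [0.006, 0.006, -1.0]]
contact_force: [0.6, -0.5, 0.7]
width: 0.997
```

```bash
python3 - <<'E'
from h import *
plan((.536,.0285,.185),54.5,n=3)
E
```

```text
now 2.95 [0.5383 0.0277 0.1936] yaw 54.28 tilt [ 0.008  0.002 -1.   ] w 0.9966923989088817 F [ 0.6 -0.5  0.7]
[-1.0, -2.0, 9.0, 0.01, -0.01, -0.0, -1]
[0.0, -0.0, -0.0, -0.0, 0.0, -0.0, -1]
[0.0, -0.0, -0.0, -0.0, 0.0, -0.0, -1]
```

move_arm:
  moves:
    - [[-1, -2, 8, 0.006, -0.006, 0, -1], [0, 0, 0, 0, 0, 0, -1], [0, 0, 0, 0, 0, 0, 1], [0, 0, 0, 0, 0, 0, 1], [0, 0, 0, 0, 0, 0, 1], [0, 0, 0, 0, 0, 0, 1], [0, 0, 0, 0, 0, 0, 1], [0, 0, 0, 0, 0, 0, 1]]

```text
time: 3.75
tool_pos: [0.5374, 0.0283, 0.187]
tcp_rot: [[0.584, 0.812, 0.003], [0.812, -0.584, 0.001], [0.002, 0.002, -1.0]]
contact_force: [0.4, -0.8, -0.0]
width: 0.003
```

```bash
python3 - <<'E'
from h import *
plan((.536,.0285,.185),93.5,n=6,hand=1)
E
```

```text
now 3.75 [0.5374 0.0283 0.187 ] yaw 54.29 tilt [ 0.003  0.001 -1.   ] w 0.0032686127522779697 F [ 0.4 -0.8 -0. ]
[-0.0, -0.0, 0.0, 0.0, -0.0, -0.14, 1]
[-0.0, -0.0, 1.0, 0.0, -0.0, -0.14, 1]
[-0.0, -0.0, 0.0, 0.0, -0.0, -0.13, 1]
[-0.0, -1.0, 1.0, 0.0, -0.0, -0.14, 1]
[-0.0, -0.0, 0.0, 0.0, -0.0, -0.13, 1]
[-0.0, -0.0, 0.0, 0.0, -0.0, -0.0, 1]
```

The width reads shut, so the bar may not be between the pads. I'll look.

```bash
python3 - <<'E'
from h import *
grab('wrist','w2');grab('scene','s2');grab('top','t2')
a=cv2.imread('pics/w2.png')[90:420,90:470]; b=cv2.resize(cv2.imread('pics/s2.png')[120:270,250:400],(330,330),interpolation=cv2.INTER_CUBIC)
cv2.imwrite('pics/v2.png',np.hstack([a,b]))
E
```

```text
(no output)
```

View pics/v2.png

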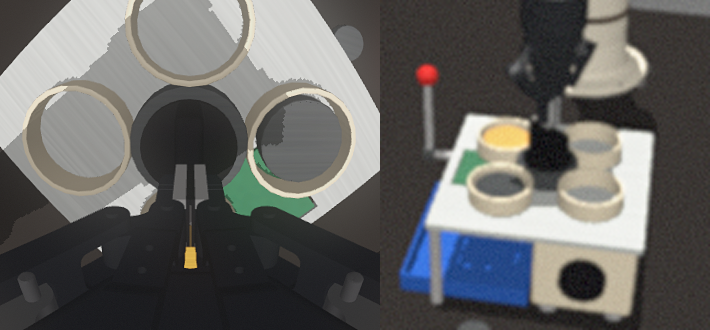

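```bash
python3 - <<'E'
from h import *
s=env.sense();print(s['width'],s['tool_pos'])
a=cv2.resize(cv2.imread('pics/w2.png')[160:360,200:360],None,fx=3.5,fy=3,interpolation=cv2.INTER_CUBIC)
a=np.clip(a.astype(float)*2.2,0,255).astype(np.uint8);cv2.imwrite('pics/v3.png',a)
z=np.load('pics/w2.npz');K=z['K']
v,u=np.indices(z['d'].shape);x=u-K[0,2];y=v-K[1,2];r=np.hypot(x,y)+1e-9;th=r/K[0,0]
d=z['d'];c=np.stack([x/r*np.tan(th)*d,y/r*np.tan(th)*d,d],-1);X=c@z['R'].T+z['t']
T=np.array(s['tool_pos']);Rr=np.array(s['tcp_rot']);L=(X-T)@Rr*1000
for row in (200,225,240,255,270,285,300,320,340):
    print(row,[tuple(L[row,c].round().astype(int)) for c in range(262,302,3)])
E
```

```text
0.0037424243376985573 [0.53733134 0.02836953 0.18698141]
200 [(np.int64(25), np.int64(-11), np.int64(31)), (np.int64(25), np.int64(-10), np.int64(30)), (np.int64(30), np.int64(-7), np.int64(8)), (np.int64(30), np.int64(-5), np.int64(7)), (np.int64(31), np.int64(-4), np.int64(6)), (np.int64(31), np.int64(-2), np.int64(5)), (np.int64(30), np.int64(-1), np.int64(7)), (np.int64(31), np.int64(1), np.int64(6)), (np.int64(31), np.int64(2), np.int64(6)), (np.int64(30), np.int64(4), np.int64(9)), (np.int64(25), np.int64(6), np.int64(32)), (np.int64(25), np.int64(8), np.int64(30)), (np.int64(25), np.int64(10), np.int64(29)), (np.int64(25), np.int64(12), np.int64(31))]
225 [(np.int64(9), np.int64(-12), np.int64(31)), (np.int64(21), np.int64(-8), np.int64(-7)), (np.int64(22), np.int64(-6), np.int64(-9)), (np.int64(22), np.int64(-5), np.int64(-9)), (np.int64(22), np.int64(-4), np.int64(-9)), (np.int64(22), np.int64(-2), np.int64(-10)), (np.int64(22), np.int64(-1), np.int64(-9)), (np.int64(22), np.int64(1), np.int64(-9)), (np.int64(23), np.int64(2), np.int64(-11)), (np.int64(22), np.int64(4), np.i
[... 3856 characters left out ...]
, np.int64(4), np.int64(-79)), (np.int64(17), np.int64(5), np.int64(-80))]
340 [(np.int64(17), np.int64(-5), np.int64(-89)), (np.int64(11), np.int64(-5), np.int64(-81)), (np.int64(6), np.int64(-4), np.int64(-76)), (np.int64(-5), np.int64(-4), np.int64(-62)), (np.int64(-6), np.int64(-3), np.int64(-60)), (np.int64(-85), np.int64(-3), np.int64(41)), (np.int64(-86), np.int64(-1), np.int64(42)), (np.int64(-86), np.int64(2), np.int64(42)), (np.int64(-6), np.int64(1), np.int64(-60)), (np.int64(-5), np.int64(3), np.int64(-61)), (np.int64(6), np.int64(3), np.int64(-76)), (np.int64(11), np.int64(4), np.int64(-82)), (np.int64(15), np.int64(4), np.int64(-87)), (np.int64(16), np.int64(5), np.int64(-88))]
```

View pics/v3.png

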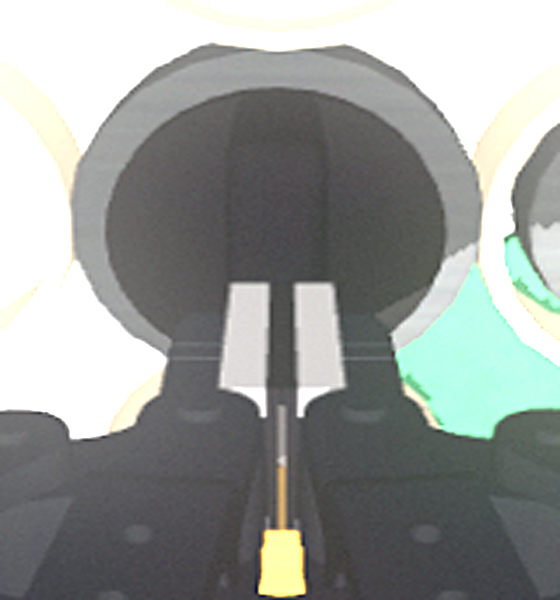

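Depth puts the bar top at tool z -9 and the pad ends at about z -15. The pads closed just above the bar, so the fingertips sit about 37 mm higher than the nominal tool frame says. I'll open, go lower while watching the force, and grip again.

move_arm:
  moves:
    - [[0, 0, 0, 0, 0, 0, -1], [0, 0, 0, 0, 0, 0, -1], [0, 0, 0, 0, 0, 0, -1], [0, 0, 0, 0, 0, 0, -1], [0, 0, 0, 0, 0, 0, -1], [0, 0, 9, 0, 0, 0, -1], [0, 0, 0, 0, 0, 0, -1], [0, 0, 7, 0, 0, 0, -1], [0, 0, 0, 0, 0, 0, -1]]

```text
time: 4.8
tool_pos: [0.537, 0.0284, 0.1692]
tcp_rot: [[0.584, 0.812, 0.002], [0.812, -0.584, 0.001], [0.002, 0.001, -1.0]]
contact_force: [-0.3, -0.0, -0.2]
width: 1.003
```

```bash
python3 - <<'E'
from h import *
grab('wrist','w4')
plan((.537,.0285,.155),54.5,n=2)
s=env.sense();z=np.load('pics/w4.npz');K=z['K']
v,u=np.indices(z['d'].shape);x=u-K[0,2];y=v-K[1,2];r=np.hypot(x,y)+1e-9;th=r/K[0,0]
d=z['d'];c=np.stack([x/r*np.tan(th)*d,y/r*np.tan(th)*d,d],-1);X=c@z['R'].T+z['t']
L=(X-np.array(s['tool_pos']))@np.array(s['tcp_rot'])*1000
m=(abs(L[...,0])<14)&(abs(L[...,1])>20)&(abs(L[...,1])<62)&(L[...,2]<35)&(v<330)
q=L[m];
for sg in(-1,1):
    a=q[q[:,1]*sg>0]; print(sg,len(a),np.percentile(a,[1,50,99],axis=0).round())
print('deck z',(s['tool_pos'][2]-.125)*1000)
E
```

```text
now 4.85 [0.5375 0.0284 0.1698] yaw 54.29 tilt [ 0.003  0.001 -1.   ] w 0.9992616256371847 F [-0.2 -0.6 -0.1]
[-0.0, -1.0, 15.0, 0.0, -0.0, -0.0, -1]
-1 5138 [[-13. -61. -80.]
 [  7. -44. -44.]
 [ 13. -21.  23.]]
1 6295 [[-13.  21. -81.]
 [  6.  43. -38.]
 [ 14.  62.  32.]]
deck z 44.78062063498567
```

View pics/w4.png

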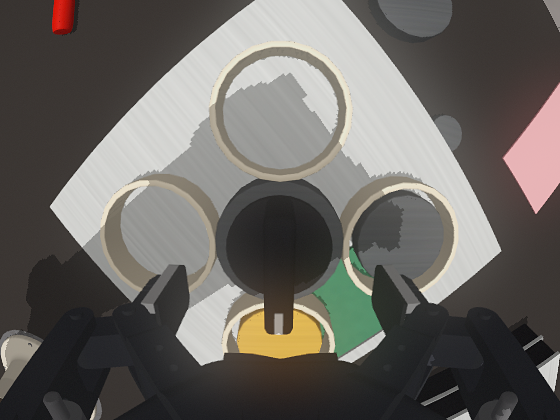

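The bar (280,265) is centred between the open fingers, which are still high. I'll go down 14 mm and close.

move_arm:
  moves:
    - [[0, -1, 8, 0, 0, 0, -1], [0, 0, 0, 0, 0, 0, -1], [0, 0, 6, 0, 0, 0, -1], [0, 0, 0, 0, 0, 0, -1], [0, 0, 0, 0, 0, 0, 1], [0, 0, 0, 0, 0, 0, 1], [0, 0, 0, 0, 0, 0, 1], [0, 0, 0, 0, 0, 0, 1], [0, 0, 0, 0, 0, 0, 1], [0, 0, 0, 0, 0, 0, 1]]

```text
time: 5.85
tool_pos: [0.5369, 0.0292, 0.1551]
tcp_rot: [[0.584, 0.812, 0.003], [0.812, -0.584, 0.001], [0.003, 0.002, -1.0]]
contact_force: [0.3, 0.3, -1.2]
width: 0.152
```

Gripped: width 0.152 is about 13 mm. Next I turn CCW.

move_arm:
  moves:
    - [[0, 0, 0, 0, 0, -0.1, 1], [0, 0, 0, 0, 0, -0.1, 1], [0, 0, 0, 0, 0, -0.1, 1], [0, 0, 0, 0, 0, -0.1, 1], [0, 0, 0, 0, 0, -0.1, 1], [0, 0, 0, 0, 0, 0, 1], [0, 0, 0, 0, 0, 0, 1]]

```text
time: 6.55
tool_pos: [0.5372, 0.0292, 0.1551]
tcp_rot: [[0.114, 0.993, 0.004], [0.993, -0.114, 0.003], [0.004, 0.003, -1.0]]
contact_force: [-0.1, -0.4, 0.5]
width: 0.151
```

```bash
python3 - <<'E'
from h import *
plan((.537,.0285,.155),97,n=6,hand=1)
E
```

```text
now 6.55 [0.5372 0.0292 0.1551] yaw 83.47 tilt [ 0.004  0.003 -1.   ] w 0.151087532538328 F [-0.1 -0.4  0.5]
[-0.0, -0.0, 0.0, 0.0, -0.0, -0.12, 1]
[-1.0, -0.0, 0.0, 0.0, -0.0, -0.12, 1]
[0.0, -0.0, 0.0, 0.0, -0.0, 0.0, 1]
[0.0, -0.0, 0.0, 0.0, -0.0, 0.0, 1]
[0.0, -0.0, 0.0, 0.0, -0.0, 0.0, 1]
[0.0, -0.0, 0.0, 0.0, -0.0, 0.0, 1]
```

move_arm:
  moves:
    - [[0, 0, 0, 0, 0, -0.08, 1], [0, 0, 0, 0, 0, -0.08, 1], [0, 0, 0, 0, 0, -0.07, 1], [0, 0, 0, 0, 0, 0, 1], [0, 0, 0, 0, 0, 0, 1]]

```text
time: 7.05
tool_pos: [0.5374, 0.0292, 0.1551]
tcp_rot: [[-0.108, 0.994, 0.004], [0.994, 0.108, 0.004], [0.003, 0.004, -1.0]]
contact_force: [0.3, 0.7, -0.5]
width: 0.153
```

```bash
python3 - <<'E'
from h import *
grab('wrist','w5')
plan((.537,.0285,.155),93.5,n=2,hand=1)
s=env.sense();z=np.load('pics/w5.npz');K=z['K'];p=z['p']
c,p2,d2=grab('top','t5')
def und(z): 
    v,u=np.indices(z['d'].shape);x=u-K[0,2];y=v-K[1,2];r=np.hypot(x,y)+1e-9;th=r/K[0,0];d=z['d']
    return np.stack([x/r*np.tan(th)*d,y/r*np.tan(th)*d,d],-1)@z['R'].T+z['t']
a=cv2.imread('pics/w5.png')[120:420,100:460]; b=cv2.resize(cv2.imread('pics/t5.png')[180:300,185:330],(362,300),interpolation=cv2.INTER_CUBIC)
cv2.imwrite('pics/v5.png',np.hstack([a,b]))
P,d,X=cloud('t5')
hsv=cv2.cvtColor(P,cv2.COLOR_RGB2HSV);m=(hsv[...,0]>16)&(hsv[...,0]<28)&(hsv[...,1]>95)&(X[...,2]>.13)&(X[...,2]<.16)
print(m.sum()); 
if m.sum(): print(np.median(X[m],0), X[m].min(0),X[m].max(0)); 
c=np.array([.5365,.0285]);print('hole',c+.076*np.array([.0598,-.998]))
E
```

```text
now 7.1 [0.5374 0.0292 0.1551] yaw 96.22 tilt [ 0.004  0.004 -1.   ] w 0.15382974643602623 F [0.6 0.4 0.6]
[-1.0, -0.0, 0.0, 0.0, -0.0, 0.05, 1]
[0.0, -1.0, 0.0, 0.0, -0.0, -0.0, 1]
387
[ 0.54097167 -0.04673838  0.14373155] [ 0.51244814 -0.07543664  0.13719907] [ 0.56770847 -0.02063695  0.14932586]
hole [ 0.5410448 -0.047348 ]
```

View pics/v5.png

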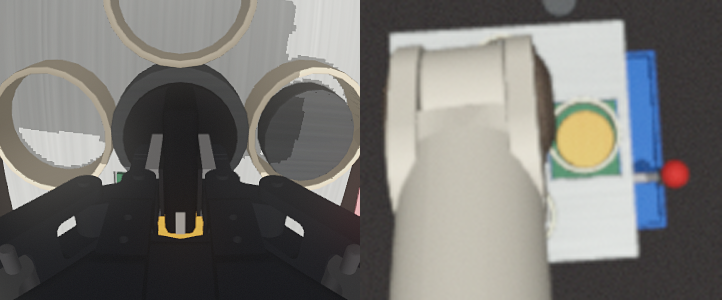

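The top crop shows the brass (586,138) centred on the green trap; measured (0.541,-0.047) against the hole at (0.541,-0.047). I'll back off 2.7° to take up the play, then release and rise.

move_arm:
  moves:
    - [[0, 0, 0, 0, 0, 0.023, 1], [0, 0, 0, 0, 0, 0.023, 1], [0, 0, 0, 0, 0, 0, 1], [0, 0, 0, 0, 0, 0, 1], [0, 0, 0, 0, 0, 0, -1], [0, 0, 0, 0, 0, 0, -1], [0, 0, 0, 0, 0, 0, -1], [0, 0, 0, 0, 0, 0, -1], [0, 0, 0, 0, 0, 0, -1]]

```text
time: 8.05
tool_pos: [0.5376, 0.0291, 0.1552]
tcp_rot: [[-0.055, 0.998, 0.005], [0.998, 0.055, 0.003], [0.003, 0.005, -1.0]]
contact_force: [0.3, -0.1, 0.0]
width: 0.979
```

move_arm:
  moves:
    - [[0, 0, -15, 0, 0, 0, -1], [0, 0, -30, 0, 0, 0, -1], [0, 0, -40, 0, 0, 0, -1], [0, 0, -30, 0, 0, 0, -1], [0, 0, 0, 0, 0, 0, -1]]

```text
time: 8.55
tool_pos: [0.5359, 0.0285, 0.273]
tcp_rot: [[-0.055, 0.998, 0.001], [0.998, 0.055, 0.003], [0.003, 0.001, -1.0]]
contact_force: [-0.1, -0.2, -0.5]
width: 0.998
```

```bash
python3 - <<'E'
from h import *
plan((.435,-.139,.27),93.5,n=8,hand=1)
c,p2,d2=grab('top','t6')
P,d,X=cloud('t6')
hsv=cv2.cvtColor(P,cv2.COLOR_RGB2HSV);m=(hsv[...,0]>16)&(hsv[...,0]<28)&(hsv[...,1]>95)&(X[...,2]>.13)&(X[...,2]<.16)
print(m.sum(),np.median(X[m],0), X[m].min(0),X[m].max(0))
E
```

```text
now 8.55 [0.5359 0.0285 0.273 ] yaw 93.16 tilt [ 0.001  0.003 -1.   ] w 0.997516778539462 F [-0.1 -0.2 -0.5]
[-32.0, -22.0, 0.0, 0.0, -0.0, -0.0, 1]
[-32.0, -22.0, 1.0, 0.0, -0.0, -0.0, 1]
[-33.0, -22.0, 0.0, 0.0, -0.0, -0.0, 1]
[-32.0, -22.0, 1.0, 0.0, -0.0, -0.0, 1]
[-33.0, -22.0, 0.0, 0.0, -0.0, -0.01, 1]
[0.0, 0.0, 0.0, 0.0, -0.0, 0.0, 1]
[0.0, 0.0, 0.0, 0.0, -0.0, 0.0, 1]
[0.0, 0.0, 0.0, 0.0, -0.0, 0.0, 1]
398 [ 0.53861633 -0.04930245  0.14362207] [ 0.51245679 -0.0754602   0.13884425] [ 0.56756153 -0.02057784  0.14964142]
```

move_arm:
  moves:
    - [[-32, -20, 0, 0, 0, 0, 1], [-32, -20, 0, 0, 0, 0, 1], [-32, -20, 0, 0, 0, 0, 1], [-32, -20, 0, 0, 0, 0, 1], [-25, -12, 0, 0, 0, 0, 1], [0, 0, 0, 0, 0, 0, 1], [0, 0, 0, 0, 0, 0, 1]]

```text
time: 9.3
tool_pos: [0.444, -0.1326, 0.2624]
tcp_rot: [[-0.058, 0.998, -0.013], [0.998, 0.058, 0.006], [0.006, -0.013, -1.0]]
contact_force: [1.1, -0.3, -0.2]
width: -0.0
```

```bash
python3 - <<'E'
from h import *
plan((.445,-.137,.175),93.5,n=8,hand=1,step=30)
E
```

```text
now 9.3 [ 0.444  -0.1326  0.2624] yaw 93.33 tilt [-0.013  0.006 -1.   ] w -0.0002567727588856301 F [ 1.1 -0.3 -0.2]
[-2.0, 1.0, 29.0, -0.0, -0.0, -0.0, 1]
[-2.0, 0.0, 29.0, -0.01, -0.0, -0.0, 1]
[-1.0, 1.0, 29.0, -0.0, -0.01, -0.0, 1]
[-0.0, -0.0, 0.0, -0.0, 0.0, -0.0, 1]
[-0.0, -0.0, 0.0, -0.0, 0.0, -0.0, 1]
[-0.0, -0.0, 0.0, -0.0, 0.0, -0.0, 1]
[-0.0, -0.0, 0.0, -0.0, 0.0, -0.0, 1]
[-0.0, -0.0, 0.0, -0.0, 0.0, -0.0, 1]
```

move_arm:
  moves:
    - [[-2, 0, 25, 0, 0, 0, 1], [-2, 0, 27, -0.01, -0.005, 0, 1], [0, 0, 20, 0, 0, 0, 1], [0, 0, 0, 0, 0, 0, 1], [0, 0, 0, 0, 0, 0, 1]]

```text
time: 9.8
tool_pos: [0.4449, -0.131, 0.1862]
tcp_rot: [[-0.065, 0.998, -0.004], [0.998, 0.065, 0.003], [0.003, -0.004, -1.0]]
contact_force: [-1.2, -0.5, 0.7]
width: -0.0
```

```bash
python3 - <<'E'
from h import *
plan((.46,-.136,.175),93.4,n=1,hand=1,step=30)
grab('scene','s7'); P,d,X=cloud('s7')
hsv=cv2.cvtColor(P,cv2.COLOR_RGB2HSV);m=((hsv[...,0]<6)|(hsv[...,0]>174))&(hsv[...,1]>150)&(abs(X[...,0]-.5)<.05)&(abs(X[...,1]+.13)<.06)
print('ball',m.sum(),np.median(X[m],0))
# fingers: dark points near tool
q=X[(abs(X[...,0]-.45)<.05)&(abs(X[...,1]+.136)<.05)&(X[...,2]>.13)&(X[...,2]<.25)&(hsv[...,1]<140)]
for lo in np.arange(.15,.24,.01):
    a=q[(q[:,2]>lo)&(q[:,2]<lo+.01)]; print(round(lo,2),len(a),a.min(0).round(3) if len(a) else '',a.max(0).round(3) if len(a) else '')
cv2.imwrite('pics/v7.png',cv2.resize(cv2.imread('pics/s7.png')[120:270,220:390],None,fx=4,fy=4,interpolation=cv2.INTER_CUBIC))
E
```

```text
now 9.8 [ 0.4449 -0.131   0.1862] yaw 93.75 tilt [-0.004  0.003 -1.   ] w -0.0003713848645486289 F [-1.2 -0.5  0.7]
[-6.0, 15.0, 11.0, -0.0, -0.0, 0.01, 1]
ball 64 [ 0.51083489 -0.1311353   0.23043795]
0.15 0  
0.16 0  
0.17 0  
0.18 0  
0.19 1 [ 0.499 -0.13   0.192] [ 0.499 -0.13   0.192]
0.2 13 [ 0.444 -0.135  0.201] [ 0.458 -0.121  0.209]
0.21 24 [ 0.445 -0.14   0.211] [ 0.46  -0.12   0.219]
0.22 26 [ 0.443 -0.143  0.22 ] [ 0.463 -0.121  0.23 ]
0.23 17 [ 0.442 -0.143  0.23 ] [ 0.459 -0.12   0.236]
```

View pics/v7.png

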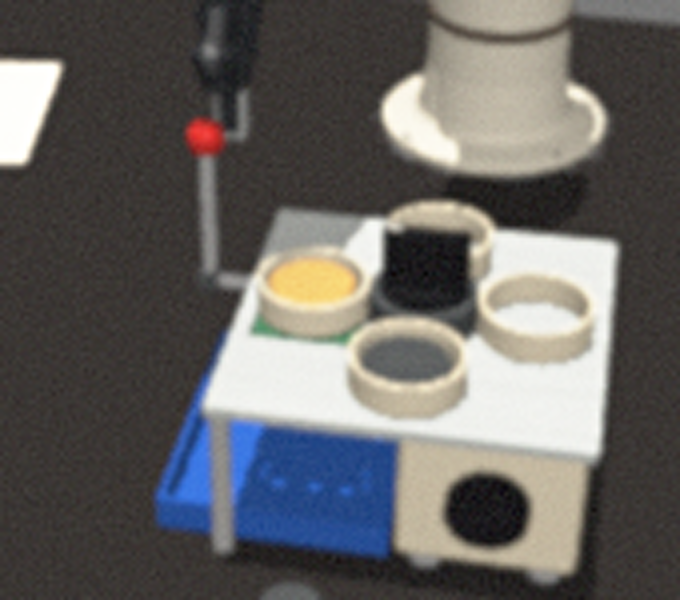

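The scene crop shows the fingers behind the ball (205,135), the brass (312,280) in the sleeve over the trap, the steel (405,355) in its sleeve, and the trap shut. Fingertips are at z≈0.201 for TCP 0.186, which confirms the +15 mm offset. Now the push.

move_arm:
  moves:
    - [[-3, 8, 8, 0, 0, 0, 1], [0, 10, 0, 0, 0, 0, 1], [0, 10, 0, 0, 0, 0, 1], [0, 10, 0, 0, 0, 0, 1], [0, 10, 0, 0, 0, 0, 1], [0, 10, 1, 0, 0, 0, 1], [0, 10, 2, 0, 0, 0, 1], [0, 0, 0, 0, 0, 0, 1]]

```text
time: 10.65
tool_pos: [0.5221, -0.1288, 0.177]
tcp_rot: [[-0.067, 0.998, 0.0], [0.998, 0.067, 0.002], [0.002, 0.001, -1.0]]
contact_force: [-1.1, 0.4, 0.5]
width: -0.002
```

move_arm:
  moves:
    - [[-1, 8, 4, 0, 0, 0, 1], [-1, 8, 6, 0, 0, 0, 1], [0, 7, 7, 0, 0, 0, 1], [0, 6, 7, 0, 0, 0, 1], [0, 0, 0, 0, 0, 0, 1]]

```text
time: 11.15
tool_pos: [0.5545, -0.1286, 0.1512]
tcp_rot: [[-0.067, 0.998, 0.002], [0.998, 0.067, 0.002], [0.002, 0.002, -1.0]]
contact_force: [-0.5, 0.8, -0.3]
width: 0.002
```

```bash
cat > ball.py <<'E'
from h import *
import sys
f=sys.argv[1]; grab('scene',f); P,d,X=cloud(f); s=env.sense(); print(s['time'],s['tool_pos'],s['contact_force'])
hsv=cv2.cvtColor(P,cv2.COLOR_RGB2HSV);m=((hsv[...,0]<6)|(hsv[...,0]>174))&(hsv[...,1]>150)&(abs(X[...,0]-.55)<.1)&(abs(X[...,1]+.13)<.06)
b=np.median(X[m],0); print('ball',m.sum(),b,'theta~',np.arctan2(b[0]-.007-.502,b[2]-.006-.110))
m=(hsv[...,0]>14)&(hsv[...,0]<30)&(hsv[...,1]>95)&(abs(X[...,0]-.55)<.12)&(abs(X[...,1]+.06)<.1); print('brass',m.sum(),np.median(X[m],0) if m.sum() else '')
cv2.imwrite('pics/c'+f+'.png',cv2.resize(cv2.imread('pics/'+f+'.png')[120:270,220:390],None,fx=4,fy=4,interpolation=cv2.INTER_CUBIC))
E
python3 ball.py s8
```

```text
11.2 [ 0.55421727 -0.12876684  0.1515513 ] [-0.00718706 -0.7019206   0.5267357 ]
ball 71 [ 0.59987584 -0.12558735  0.18724381] theta~ 0.9059073359692009
brass 260 [ 0.59665538 -0.04426284  0.0359862 ]
```

θ≈0.9 and the brass is already leaving the sleeve. I'll push on to the stop.

move_arm:
  moves:
    - [[0, 4, 6, 0, 0, 0, 1], [0, 4, 6, 0, 0, 0, 1], [0, 3, 6, 0, 0, 0, 1], [0, 2, 5, 0, 0, 0, 1], [0, 0, 0, 0, 0, 0, 1]]

```text
time: 11.7
tool_pos: [0.5673, -0.1284, 0.133]
tcp_rot: [[-0.066, 0.998, 0.001], [0.998, 0.066, 0.003], [0.003, 0.001, -1.0]]
contact_force: [-6.8, 1.5, 10.7]
width: -0.001
```

```bash
python3 ball.py s9
```

```text
11.75 [ 0.56735384 -0.12842373  0.1329379 ] [-7.68178117  1.76759268 14.61816911]
ball 70 [ 0.61522882 -0.12455618  0.16240232] theta~ 1.1589611873381773
brass 165 [ 0.64470106 -0.03672439  0.03999145]
```

View pics/cs9.png

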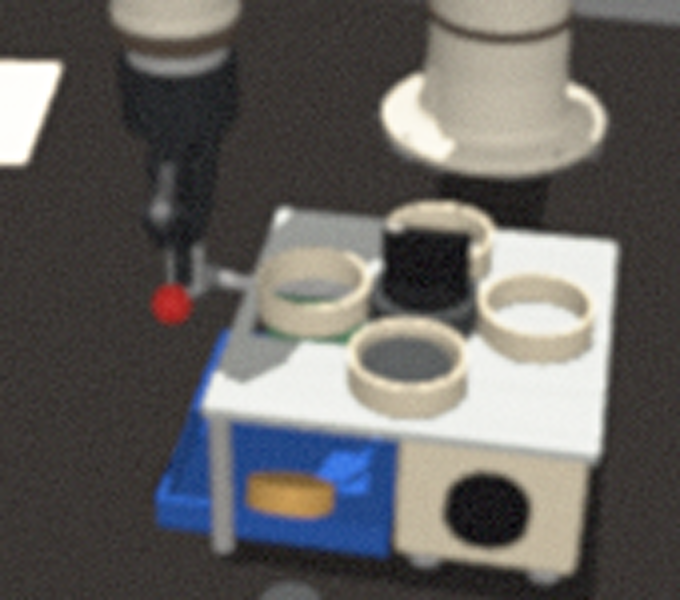

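Trap is fully open (θ≈1.16, reaction 16 N against the stop) and the brass is in the tray. I'll retreat and check how it rests.

move_arm:
  moves:
    - [[0, -5, -8, 0, 0, 0, 1], [0, -15, -20, 0, 0, 0, 1], [0, -20, -35, 0, 0, 0, 1], [0, -20, -40, 0, 0, 0, 1], [0, -20, -20, 0, 0, 0, 1], [0, 0, 0, 0, 0, 0, 1], [0, 0, 0, 0, 0, 0, 1]]

```text
time: 12.45
tool_pos: [0.4836, -0.1342, 0.257]
tcp_rot: [[-0.066, 0.998, -0.001], [0.998, 0.066, 0.003], [0.003, -0.001, -1.0]]
contact_force: [-0.1, 0.7, -0.0]
width: 0.002
```

```bash
python3 ball.py s10; python3 - <<'E'
from h import *
P,d,X=cloud('s10');hsv=cv2.cvtColor(P,cv2.COLOR_RGB2HSV)
m=(hsv[...,0]>14)&(hsv[...,0]<30)&(hsv[...,1]>95)&(abs(X[...,0]-.6)<.12)&(abs(X[...,1]+.06)<.1)
print(np.percentile(X[m],[3,20,50,80,97],axis=0).round(4))
vv,uu=np.nonzero(m);print(uu.min(),uu.max(),vv.min(),vv.max())
for v in range(vv.min(),vv.max()+1): print(v,X[v,int(np.median(uu))].round(3))
a=cv2.resize(cv2.imread('pics/s10.png')[210:270,250:345],None,fx=8,fy=8,interpolation=cv2.INTER_CUBIC);cv2.imwrite('pics/v10.png',a)
E
```

```text
12.5 [ 0.48349437 -0.13423591  0.25677701] [ 0.51759015 -0.74370835 -0.45181544]
ball 73 [ 0.61468079 -0.12514645  0.16270391] theta~ 1.1546704698647088
brass 158 [ 0.64592091 -0.03550548  0.04081194]
[[ 0.6254 -0.0623  0.03  ]
 [ 0.6369 -0.0507  0.0355]
 [ 0.6459 -0.0355  0.0408]
 [ 0.65   -0.0214  0.0452]
 [ 0.6541 -0.0136  0.0494]]
282 302 239 248
239 [ 0.617 -0.044  0.033]
240 [ 0.635 -0.039  0.045]
241 [ 0.646 -0.036  0.051]
242 [ 0.646 -0.036  0.048]
243 [ 0.649 -0.036  0.047]
244 [ 0.649 -0.035  0.044]
245 [ 0.652 -0.035  0.042]
246 [ 0.648 -0.036  0.036]
247 [ 0.654 -0.034  0.037]
248 [ 0.651 -0.035  0.031]
```

View pics/v10.png

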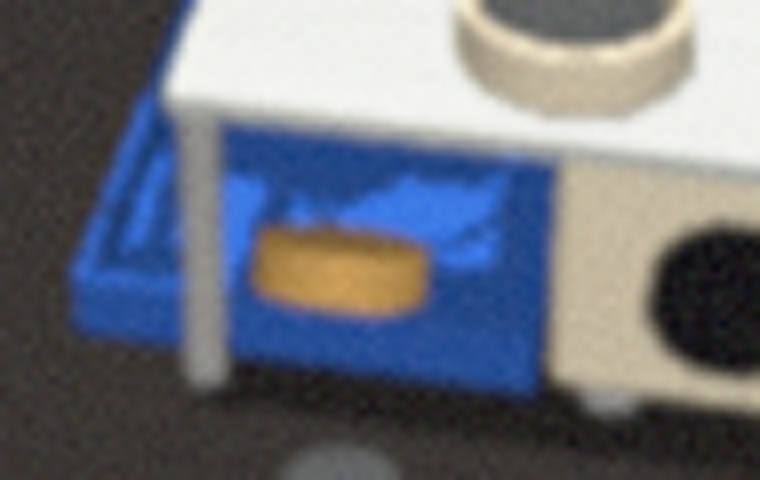

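The brass is leaning: its inner edge is on the tray floor and its outer edge is on the +x wall's rim, with the centre estimated at (0.624,-0.036,0.027), inside the tray. I can't nudge it without touching it, so before handing in I'll check that it's at rest and that the other objects haven't moved.

```bash
python3 ball.py s11; python3 - <<'E'
from h import *
grab('top','t9'); 
a=cv2.imread('pics/top1.png').astype(int);b=cv2.imread('pics/t9.png').astype(int)
D=abs(a-b).max(2)>60
for n,(u0,u1,v0,v1) in dict(case=(360,500,160,275),bottle=(100,150,170,215),screw=(85,155,225,280),bigdisc=(200,240,145,182),smalldisc=(255,275,170,188)).items(): print(n,D[v0:v1,u0:u1].sum())
e,f=[cv2.cvtColor(cv2.imread('pics/%s.png'%n),cv2.COLOR_BGR2GRAY).astype(int) for n in('s10','s11')]
print('tray diff',abs(e-f)[225:262,255:320].max())
P,d,X=cloud('s11');m=(P.max(2)<90)&(abs(X[...,2]-.145)<.006)&(np.hypot(X[...,0]-.612,X[...,1]-.033)<.03);print('steel',m.sum(),np.median(X[m],0))
E
```

```text
12.55 [ 0.48344004 -0.13408031  0.25621404] [-0.23801584  0.09877786 -0.93561596]
ball 72 [ 0.61499795 -0.12464644  0.16387932] theta~ 1.1465292276618193
brass 159 [ 0.64525029 -0.03537613  0.0410804 ]
case 867
bottle 0
screw 0
bigdisc 0
smalldisc 0
tray diff 16
steel 0 [nan nan nan]
  return _methods._mean(a, axis=axis, dtype=dtype,
  ret = um.true_divide(
```

View pics/t9.png

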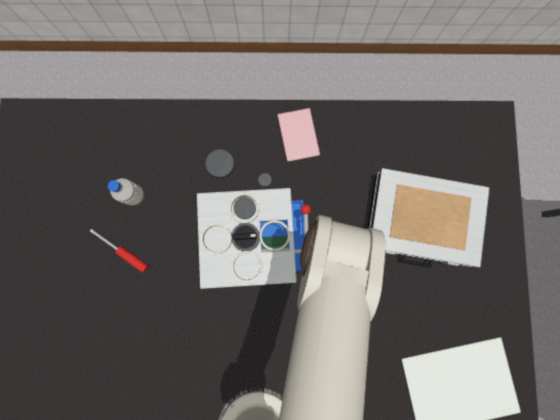

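The case (430,217) is where it was; the difference came from the arm overlapping its crop. The steel (245,208) is in its sleeve, the trap is open at (274,235), and nothing else moved.

```bash
python3 -c "
from h import *
print(ticket.sign_off())"
```

```text
the job is handed in; nothing more can be done
None
```

The brass block is in the blue tray, but it is not lying flat. It leans with its inner edge on the tray floor and its outer edge on the +x rim. The job is handed in at about 12.6 s.

I turned the carousel about 39° by the knob, and the brass measured within 3 mm of the hole centre before I opened the trap. I then released the knob and pushed the lever to its stop with shut fingers (angle about 1.15 rad, roughly 16 N at the stop), and drew the arm clear.

**Last checks**
- **Brass:** I estimate its centre inside the tray, at about (0.624, -0.036, 0.027). It looked still in the last pictures. I did not correct the lean, because the gripper must not touch the blocks.
- **Steel:** it is still in its sleeve by eye. My numeric check for it found no pixels, so only the pictures confirm it.
- **Bottle and screwdriver:** no change in the picture comparison.
- **Case:** the comparison flagged a difference, which the picture showed was only the arm overlapping that area.

**What disagreed with the description:** my first grip closed on air above the bar. The fingertips measured about 37 mm higher than the stated tool frame. I corrected for that and the second grip held.

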